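Draw the spiral reel from its tank and hold it on its side over the light box

TASK

Take the green funnel lid off its black canister and stand it upright on the round cork mat, letting go of it. Then draw the steel spiral reel straight up out of that canister by its rod and hold it on its side, rod about level, in the air centred over the lit panel of the light box, clear of the box, and finish while still holding it there, steady. Leave the canister it came from and the other two standing where they are.

Things in the scene. Friction and masses are not known exactly. Their poses are not given: they have to be found in the camera images.
- lid_center (a point): Translucent green lid, 90 g, 75 mm tall; point on its axis half-way up, z up. Disc of 106 mm diameter, its top 10 mm above the lid's underside, with a closed tower of 44 mm diameter on it (10 to 75 mm; grip this). An 86 mm foot ring (lowest 6 mm) sits loosely in the canister's mouth. The reel's rod stands inside the tower (36 mm bore): lift straight up 70 mm before going sideways.
- reel_center (a point): Steel spiral reel, 170 g; point on its axis in the middle of the coils, z along the rod. Coils 86 mm diameter, reaching 23 mm either side of the point; a plain round lifting rod, 14 mm diameter, runs along +z from 23 to 102 mm from the point. Stands loosely in the canister under the lid; the rod's top 54 mm stand above the rim. Grip the rod.
- tank: The open matte black canister with the reel in it, loose, 450 g, origin at the centre of its underside, z up. Outside diameter 100 mm, inside 94 mm, 75 mm high, floor 4 mm thick. Which of the three canister places it has varies; it is the one with the green lid.
- can_a_center (a point): Another matte black canister, shut with a black cap, 104 mm diameter, 88 mm high; point on its axis 44 mm above its underside. Loose, to be left alone.
- can_b_center (a point): A second shut black canister, same as the other. To be left alone.
- mat_top (a point): Round cork mat, 150 mm diameter, 4 mm thick, fixed; the point is the centre of its upper face.
- panel (a point): Centre of the lit panel on top of the white light box. The box is 160 x 220 mm and 32 mm high, the panel 125 mm (its x axis) x 190 mm (its y axis), its face 34 mm above the shelf top. A small hinged flap on its front stays shut. Fixed.
Mind the look-alikes: they are no part of the job. What is meant by the part that bears lid_center is not purple or yellow, and is the larger of those in its own colour.

How it is judged:
By the outcome, as a careful person would: the job done as asked, in the order asked, and still so for the second after the job is handed in, while the arm keeps its last pose, push and grip.
It also fails if it takes over 51 s, if anything falls off the work surface, if the arm or the gripper's body presses on something with over 40 N, if the wrist force passes 120 N, or if a joint passes its speed limit or range.

ROBOT

A 6-joint arm with a two-finger parallel gripper is mounted at the origin on the work surface. World frame = base frame: x ahead of the robot, y to its left, z up, the work surface at z = 0. Lengths are in m, angles in rad, forces in N, time in s.
With the tool pointing down it reaches from about 0.25 to 0.85 m from the base axis. Payload 12.5 kg.
Tool frame: the origin (TCP) lies at the very end of the fingers, on their centre line; the grasp point (between the pads) lies 19 mm behind it; z points along the fingers, y is the line along which they close (so a half turn about z gives the same grasp; the last joint's range is limited). The gripper opens to 93 mm and grips with 3 to 60 N. Pads are 15 mm wide; open, the fingers measure 128 mm over their backs; the gripper's body (75 mm by 188 mm) begins 65 mm behind the grasp point.
Start: joints at [-1.261, 0.351, 1.652, -0, 1.139, -0.085], TCP at [0.212, -0.508, 0.219] pointing down, gripper open.
Joint ranges: [-2.75, 2.75], [-0.79, 2.1], [0.01, 2.65], [-1.57, 4.71], [0.07, 3.14], [-2.87, 2.87]. Speed limits (rad/s): [2.22, 2.22, 2.79, 3.14, 3.14, 3.14].

INTERFACE

Orientations are given as a 3x3 rotation matrix whose columns are the frame's x, y, z axes.
In Python, from cell import readout, optics, env gives the robot as it stands.
- The arm moves only by the tool move_arm, never from a script. Its argument "series" is a list that holds one entry, the list of rows, each a list of 7 numbers: the turn, a rotation vector about the tool's x, y, z in rad, then the shift along the tool's x, y, z in mm, then the closure, from 0 (fully open) to 1 (shut). A call has 1 to 8 rows; each row shifts and turns the commanded pose from where the row before left it, along the tool's axes as they then stand; what a row does not reach is not made up. A row lasts 1/12 s, in which the tool goes at most 41.7 mm and 7.16 degrees, less where a joint would pass 70% of its speed; a pose out of reach is approached as far as the arm can. A call is refused whole if a number of a shift passes 41.7 or a number of a turn 0.125, either way. A call with a gripper value outside its range is refused whole. The fingers move at their own pace and stop on an object; the grip force is fixed at half the most. Time passes only in rows, so rows that do not move let the fingers close. It gives the time, the measured TCP pose, the force and the opening at its end, in the units of the state.
- readout.get_state(): the state, without advancing time (a new reading comes with each control period).
- optics.get_image(name): name is "scene" or "top"; returns a dict with "frame" (400x640x3 uint8, blue, green, red), "K" (3x3 intrinsics, pixels), "k1" (the pictures are not rectified: a ray, as slopes to the right and down, at radius r is drawn at 1 + k1 r^2 times it, then the intrinsics apply), "pose" (4x4, takes a point from camera to world coordinates). Camera axes: x right, y down, z forward; pixel columns grow to the right and rows downward; lengths in m; the calibration is good to about 2 mm. A picture is of the moment at which its call begins. There is no depth.
- env.sign_off(): hands the job in, once; it reports no verdict.
The state is a dict: "clock": time; "joints": joint angles; "joint_vel": joint speeds; "joint_efforts": joint torques, N m; "tool_pos": TCP position; "eef_rot": TCP orientation; "ft_force": force on the tool from outside, world axes, zero at the start; "moment": the same for the moment, N m; "gripper_width": finger opening in m.
Only numpy, scipy, OpenCV 4.12 (cv2) and the standard library are available. Lean on these libraries where they do the work, as an engineer would, in place of code of your own. Each camera call takes 0.05 s, during which the arm holds its last target. There are 200 camera calls.

## Working session

There is one attempt and no reset: what is moved stays moved. The work goes in short steps, Python scripts to look and compute and a tool call to move; the robot and the scene stay as the last step left them, time stands still between calls to the robot, and variables do not carry over. Pictures are saved under pics/ and viewed, on a budget of 10 in all, crops included, one or two more only if the job needs it, and the job is handed in when it is done.

Besides the shell and the picture viewer there is one more tool, called after "Emit:" as name(argument=value, ...) on one line, values as JSON. move_arm: Moves the arm, as the interface text tells. Its arguments: {"type":"object","properties":{"series":{"type":"array"}},"required":["series"]}

```bash
mkdir -p pics
cat > h.py <<'E'
import numpy as np, cv2
from cell import readout, optics, env
def grab(n):
    return optics.get_image(n)
def ray(im,u,v):
    K=im["K"];k=im["k1"];x=np.array([(u-K[0][2])/K[0][0],(v-K[1][2])/K[1][1]])
    s=x.copy()
    for _ in range(20): s=x/(1+k*(s@s))
    P=np.array(im["pose"]);return P[:3,3],P[:3,:3]@np.array([s[0],s[1],1])
def onz(im,u,v,z):
    o,d=ray(im,u,v);return o+d*(z-o[2])/d[2]
def proj(im,p):
    P=np.array(im["pose"]);c=P[:3,:3].T@(np.array(p)-P[:3,3]);s=c[:2]/c[2];s=s*(1+im["k1"]*(s@s));K=im["K"]
    return np.array([K[0][0]*s[0]+K[0][2],K[1][1]*s[1]+K[1][2]])
E
python3 - <<'E'
from h import *
for n in("scene","top"):
    i=grab(n);cv2.imwrite(f"pics/{n}0.png",i["frame"]);print(n,np.round(i["K"],1).tolist(),i["k1"],np.round(i["pose"],3).tolist())
s=readout.get_state();print(s)
E
```

```text
scene [[418.0, 0.0, 323.5], [0.0, 418.0, 195.9], [0.0, 0.0, 1.0]] 0.03579207258789875 [[0.586, 0.579, -0.567, 1.112], [0.81, -0.418, 0.411, -0.535], [0.001, -0.7, -0.714, 0.843], [0.0, 0.0, 0.0, 1.0]]
top [[430.7, 0.0, 320.4], [0.0, 430.7, 195.4], [0.0, 0.0, 1.0]] -0.01527379764312443 [[0.017, -0.996, 0.088, 0.4], [-1.0, -0.015, 0.028, -0.094], [-0.026, -0.088, -0.996, 1.071], [0.0, 0.0, 0.0, 1.0]]
{'clock': 0.1, 'joints': array([-1.26061213e+00,  3.51154344e-01,  1.65234736e+00, -1.90029751e-05,
        1.13914372e+00, -8.46061088e-02]), 'joint_vel': array([-0.00066424, -0.00022292, -0.00209617, -0.00075277,  0.00204669,
        0.00083646]), 'joint_efforts': array([ 3.27091002e-04, -4.98026991e+01, -2.85704952e+01,  7.00096716e-02,
        2.39017914e-02, -2.60436059e-05]), 'tool_pos': array([ 0.21145715, -0.50738328,  0.21817546]), 'eef_rot': array([[ 9.23074189e-01,  3.84621799e-01, -3.37779360e-04],
       [ 3.84621940e-01, -9.23073653e-01,  9.97266546e-04],
       [ 7.17752247e-05, -1.05046836e-03, -9.99999446e-01]]), 'ft_force': array([-0.15674676, -0.05411306,  0.20404394]), 'moment': array([ 0.02452505, -0.03675709,  0.0104201 ]), 'gripper_width': 0.09298411121096135}
```

View pics/scene0.png

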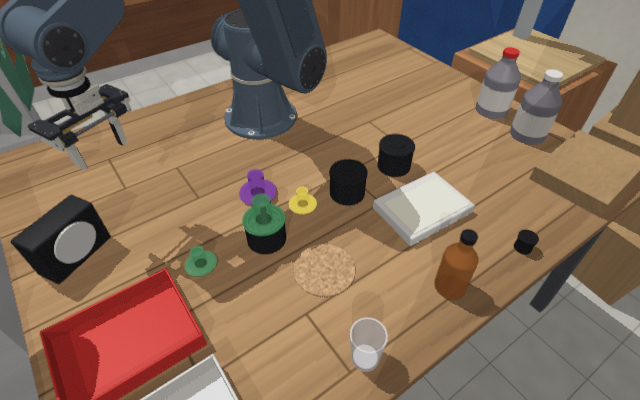

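View pics/top0.png

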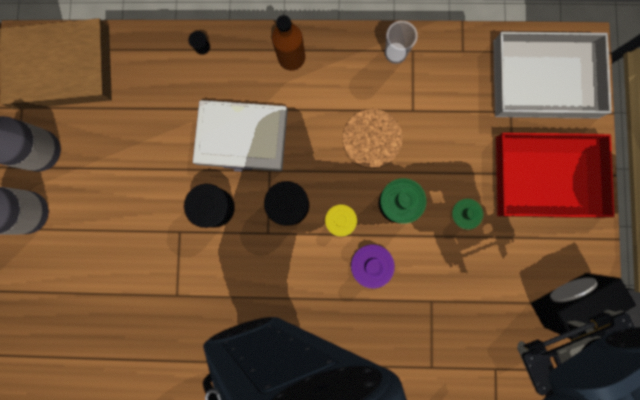

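The pictures show the robot and work surface.
- **Green candidates:** a large funnel on a black canister at top (403,200) / scene (264,220), and a small one lying on the table at top (468,213) / scene (200,262). The larger one, on the canister, fits the description.
- **Decoys:** purple at (373,266) and yellow at (341,220).
- **Other parts:** mat at (373,137), light box at (240,135), shut canisters at (208,205) and (287,203).

Next I'll confirm with a crop and measure.

Run:
```python
from h import *
def blob(m,near):
    cs,_=cv2.findContours(cv2.morphologyEx(m,cv2.MORPH_OPEN,np.ones((3,3))),0,1)
    return min((c for c in cs if cv2.contourArea(c)>80),key=lambda c:np.hypot(*(c.reshape(-1,2).mean(0)-near)))
ims={n:grab(n) for n in("top","scene")}
t,s=ims["top"],ims["scene"]
ht=cv2.cvtColor(t["frame"],40);hs=cv2.cvtColor(s["frame"],40)
print("hsv mat",ht[130:145:5,365:385:6].tolist(),"wood",ht[137,330],ht[230,600],"box",ht[130,215],ht[130,270])
g=blob(cv2.inRange(ht,(50,90,30),(90,255,255)),(403,200));(c,r)=cv2.minEnclosingCircle(g)
print("lid disc",c,r,onz(t,*c,.079), cv2.fitEllipse(g))
g=blob(cv2.inRange(ht,(50,90,30),(90,255,255)),(468,213));c,r=cv2.minEnclosingCircle(g);print("small",c,r,onz(t,*c,0.01))
for n in((208,205),(287,203)):
    g=blob(cv2.inRange(ht,(0,0,0),(180,255,38)),n);c,r=cv2.minEnclosingCircle(g);print("can",c,r,onz(t,*c,.088))
w=blob(cv2.inRange(ht,(0,0,70),(180,60,255)),(240,135));rc=cv2.minAreaRect(w);print("box",rc,onz(t,*rc[0],.032),[onz(t,*p,.032)[:2].round(3).tolist() for p in cv2.boxPoints(rc)])
print("mat top",onz(t,373,137,.004),"scene",onz(s,325,270,.004))
e=onz(t,403,200,.144);print(e,"proj",proj(s,e))
a=cv2.resize(t["frame"][85:245,180:500],None,fx=2.4,fy=2.4,interpolation=2)
b=cv2.resize(s["frame"][170:290,180:440],None,fx=768/260,fy=768/260,interpolation=2)[:215+0] if 0 else cv2.resize(s["frame"][180:250,210:466],None,fx=3,fy=3,interpolation=2)
cv2.imwrite("pics/crop1.png",np.vstack([a,b]))
```

```text
hsv mat [[[14, 145, 157], [14, 147, 172], [15, 145, 181], [14, 143, 176]], [[14, 143, 182], [14, 148, 164], [14, 145, 169], [14, 147, 173]], [[14, 147, 167], [14, 145, 163], [14, 144, 184], [15, 144, 177]]] wood [ 14 154 159] [ 14 155 151] box [ 30   5 205] [ 22  45 154]
lid disc (402.4739685058594, 200.8958282470703) 23.001131057739258 [ 0.4774875  -0.25576939  0.079     ] ((402.5528869628906, 200.60690307617188), (43.52436828613281, 45.361629486083984), 82.51166534423828)
small (467.08197021484375, 213.54098510742188) 15.13298511505127 [ 0.45420003 -0.42468898  0.01      ]
can (209.06494140625, 206.6883087158203) 24.5174617767334 [0.45672925 0.18943697 0.088     ]
can (286.06597900390625, 203.5909881591797) 22.49855613708496 [0.46660039 0.01157847 0.088     ]
box ((239.5227508544922, 136.07554626464844), (89.35870361328125, 68.38138580322266), 5.04245138168335) [0.6356219  0.13681946 0.032     ] [[0.559, 0.252], [0.731, 0.245], [0.713, 0.021], [0.542, 0.032]]
mat top [ 0.64327094 -0.19424315  0.004     ] scene [ 0.64938401 -0.19395812  0.004     ]
[ 0.47433541 -0.24631142  0.144     ] proj [263.15412558 195.8531483 ]
```

View pics/crop1.png

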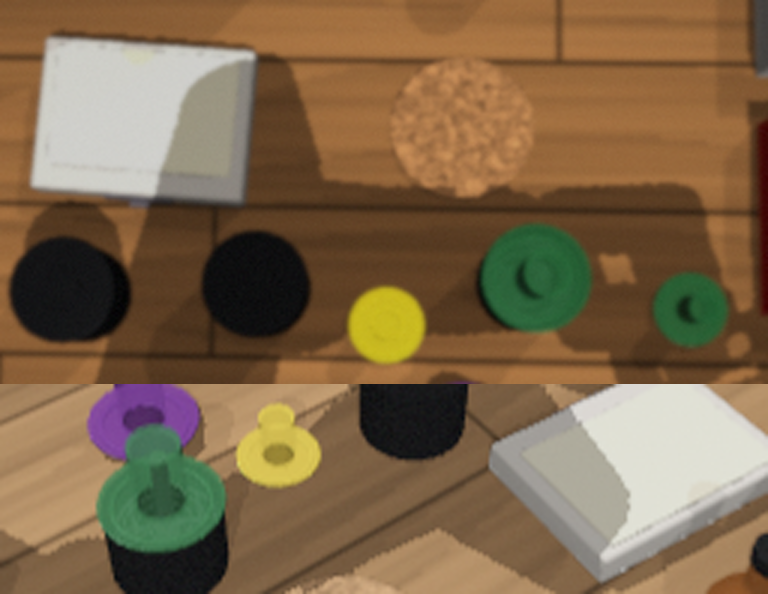

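Confirmed: the large green lid at top (403,200) sits on the canister. The small green funnel at (468,213) stands on the table. Moving towards the lid.

Emit:
move_arm(series=[[[0,0,0,20,-8,0,0],[0,0,0,35,-14,0,0],[0,0,0,35,-14,0,0],[0,0,0,35,-14,0,0],[0,0,0,35,-14,0,0],[0,0,0,35,-14,0,0],[0,0,0,35,-14,0,0],[0,0,0,35,-14,0,0]]])

```text
clock: 0.87
tool_pos: [0.4164, -0.3063, 0.2187]
eef_rot: [[0.923, 0.385, -0.0], [0.385, -0.923, 0.0], [-0.0, -0.0, -1.0]]
ft_force: [-0.6, -1.1, -0.2]
gripper_width: 0.0931
```

```bash
cat >> h.py <<'E'
def rel(target):
    s=readout.get_state();R=s["eef_rot"];print("t",round(s["clock"],2),"tcp",s["tool_pos"].round(4),"j",s["joints"].round(3),"w",round(s["gripper_width"],4),"F",s["ft_force"].round(1))
    print("R",R.round(3).tolist());print("toolshift mm",(R.T@(np.array(target)-s["tool_pos"])*1000).round(1))
E
python3 - <<'E'
from h import *
t=grab("top")
print("tower",onz(t,404.8,198.5,.144))
for p in((200,100.4),(193.3,163.3)):print("boxL",onz(t,*p,.032))
for p in((254/2.4+180,50/2.4+85),):print("TR",onz(t,*p,.032),onz(t,*p,0))
s=grab("scene");print("tower scene",onz(s,210+152/3,180+(434-384)/3,.144))
for z,c in((.079,(210+162/3,180+(500-384)/3)),):print("disc scene",onz(s,*c,z))
rel([.476,-.252,.096])
E
```

```text
tower [ 0.47762973 -0.25016919  0.144     ]
boxL [0.72516686 0.2392664  0.032     ]
boxL [0.56633444 0.24907593 0.032     ]
TR [0.71297493 0.02407086 0.032     ] [0.72262301 0.02771134 0.        ]
tower scene [ 0.47325388 -0.25235891  0.144     ]
disc scene [ 0.48371198 -0.25698376  0.079     ]
t 0.97 tcp [ 0.418  -0.3047  0.2186] j [-7.200e-01  2.910e-01  1.735e+00  1.000e-03  1.115e+00  4.510e-01] w 0.0928 F [-0.5 -1.2  0.4]
R [[0.921, 0.389, 0.001], [0.389, -0.921, 0.001], [0.001, -0.0, -1.0]]
toolshift mm [ 73.8 -26.  122.6]
```

Emit:
move_arm(series=[[[0,0,0,30,-10,0,0],[0,0,0,30,-10,0,0],[0,0,0,14,-4,5,0],[0,0,0,0,0,25,0],[0,0,0,0,0,30,0],[0,0,0,0,0,30,0],[0,0,0,0,0,22,0],[0,0,0,0,0,10,0]]])

```text
clock: 1.63
tool_pos: [0.4728, -0.257, 0.0938]
eef_rot: [[0.923, 0.384, -0.004], [0.384, -0.923, 0.002], [-0.002, -0.003, -1.0]]
ft_force: [-0.6, 0.3, -0.3]
gripper_width: 0.0929
```

Emit:
move_arm(series=[[[0,0,0,0,0,0,0],[0,0,0,0,0,0,0.5],[0,0,0,0,0,0,0.8],[0,0,0,0,0,0,0.8],[0,0,0,0,0,0,0.8],[0,0,0,0,0,0,0.8],[0,0,0,0,0,0,0.8],[0,0,0,0,0,0,0.8]]])

```text
clock: 2.3
tool_pos: [0.4746, -0.2573, 0.0969]
eef_rot: [[0.923, 0.385, 0.0], [0.385, -0.923, -0.0], [0.0, 0.0, -1.0]]
ft_force: [-0.6, -0.5, 0.2]
gripper_width: 0.0507
```

Run:
```python
from h import *
rel([.646,-.194,.2])
a=grab("scene")["frame"][130:290,180:380];b=grab("top")["frame"][120:280,300:500]
cv2.imwrite("pics/g1.png",cv2.resize(np.hstack([a,b]),None,fx=2,fy=2,interpolation=2))
```

```text
t 2.3 tcp [ 0.4746 -0.2573  0.0969] j [-0.583  0.491  1.782  0.     0.868  0.593] w 0.0507 F [-0.6 -0.5  0.2]
R [[0.923, 0.385, 0.0], [0.385, -0.923, -0.0], [0.0, 0.0, -1.0]]
toolshift mm [ 182.6    7.5 -103.1]
```

View pics/g1.png

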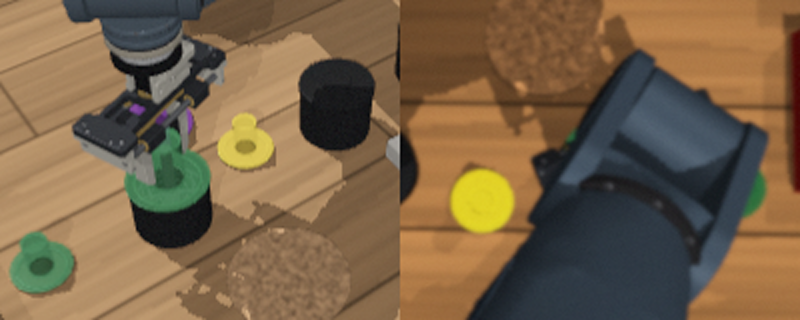

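The picture shows the fingers straddling the tower (crop ~(165,150)), still closing. Closing on.

Emit:
move_arm(series=[[[0,0,0,0,0,0,0.8],[0,0,0,0,0,0,0.8],[0,0,0,0,0,0,0.8],[0,0,0,0,0,0,0.8]]])

```text
clock: 2.73
tool_pos: [0.4746, -0.2573, 0.0968]
eef_rot: [[0.923, 0.385, 0.0], [0.385, -0.923, -0.0], [0.0, 0.0, -1.0]]
ft_force: [-0.8, -0.2, 4.4]
gripper_width: 0.0445
```

Emit:
move_arm(series=[[[0,0,0,0,0,-5,0.8],[0,0,0,0,0,-10,0.8],[0,0,0,0,0,-15,0.8],[0,0,0,0,0,-20,0.8],[0,0,0,0,0,-20,0.8],[0,0,0,0,0,-15,0.8],[0,0,0,0,0,-10,0.8],[0,0,0,0,0,0,0.8]]])

```text
clock: 3.4
tool_pos: [0.4752, -0.2577, 0.194]
eef_rot: [[0.923, 0.385, 0.003], [0.385, -0.923, -0.002], [0.002, 0.003, -1.0]]
ft_force: [0.4, -0.3, -0.9]
gripper_width: 0.0441
```

Run:
```python
from h import *
rel([.646,-.194,.13])
a=grab("scene")["frame"][100:290,180:380];b=grab("top")["frame"][120:310,300:500]
cv2.imwrite("pics/g2.png",cv2.resize(np.hstack([a,b]),None,fx=2,fy=2,interpolation=2))
```

```text
t 3.4 tcp [ 0.4752 -0.2577  0.194 ] j [-0.583  0.359  1.705  0.     1.074  0.593] w 0.0441 F [ 0.4 -0.3 -0.9]
R [[0.923, 0.385, 0.003], [0.385, -0.923, -0.002], [0.002, 0.003, -1.0]]
toolshift mm [182.    6.7  64.4]
```

View pics/g2.png

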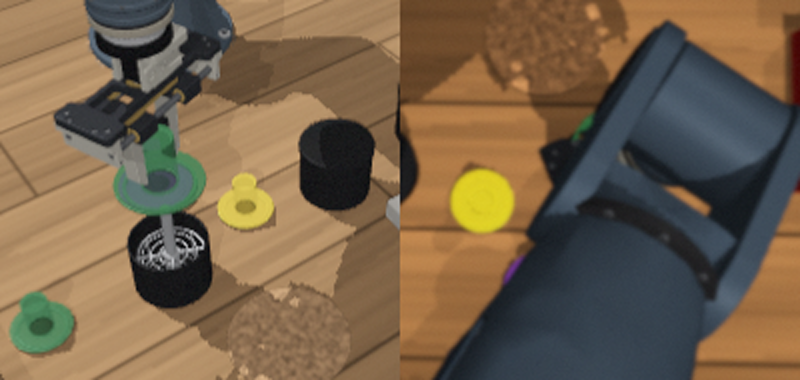

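The lid is off and hangs level at crop (160,185); the rod stands clear below it. Carrying it to the mat.

Emit:
move_arm(series=[[[0,0,0,12,0,0,0.8],[0,0,0,25,1,0,0.8],[0,0,0,32,1,0,0.8],[0,0,0,35,1,0,0.8],[0,0,0,32,1,10,0.8],[0,0,0,25,1,15,0.8],[0,0,0,13,1,20,0.8],[0,0,0,5,1,25,0.8]]])

```text
clock: 4.17
tool_pos: [0.6449, -0.1931, 0.1201]
eef_rot: [[0.922, 0.386, 0.001], [0.386, -0.922, 0.0], [0.001, 0.0, -1.0]]
ft_force: [0.4, -0.6, -1.2]
gripper_width: 0.0442
```

Emit:
move_arm(series=[[[0,0,0,0,0,25,0.8],[0,0,0,0,0,20,0.8],[0,0,0,0,0,15,0.8],[0,0,0,0,0,10,0.8],[0,0,0,0,0,5,0.8],[0,0,0,0,0,0,0.8]]])

```text
clock: 4.67
tool_pos: [0.6421, -0.1944, 0.0452]
eef_rot: [[0.923, 0.385, -0.002], [0.385, -0.923, 0.001], [-0.001, -0.001, -1.0]]
ft_force: [-0.9, 0.2, -1.2]
gripper_width: 0.0443
```

Run:
```python
from h import *
rel([.644,-.196,.033])
```

```text
t 4.67 tcp [ 0.6421 -0.1944  0.0452] j [-0.363  0.764  1.427  0.     0.952  0.813] w 0.0443 F [-0.9  0.2 -1.2]
R [[0.923, 0.385, -0.002], [0.385, -0.923, 0.001], [-0.001, -0.001, -1.0]]
toolshift mm [ 1.2  2.2 12.2]
```

Emit:
move_arm(series=[[[0,0,0,0,0,4,0.8],[0,0,0,0,0,3,0.8],[0,0,0,0,0,2,0.8],[0,0,0,0,0,1,0.8],[0,0,0,0,0,1,0.8],[0,0,0,0,0,1,0.8],[0,0,0,0,0,0,0.8]]])

```text
clock: 5.25
tool_pos: [0.6424, -0.1949, 0.0346]
eef_rot: [[0.923, 0.385, -0.0], [0.385, -0.923, -0.0], [-0.0, 0.0, -1.0]]
ft_force: [0.1, 0.1, -1.1]
gripper_width: 0.0441
```

Emit:
move_arm(series=[[[0,0,0,0,0,1,0.8],[0,0,0,0,0,1,0.8],[0,0,0,0,0,0.5,0.8],[0,0,0,0,0,0,0.8]]])

```text
clock: 5.58
tool_pos: [0.6423, -0.1949, 0.032]
eef_rot: [[0.923, 0.385, -0.0], [0.385, -0.923, 0.0], [-0.0, -0.0, -1.0]]
ft_force: [0.5, -0.7, -1.0]
gripper_width: 0.0443
```

Run:
```python
from h import *
rel([.644,-.196,.032])
a=grab("scene")["frame"][130:330,220:420];b=grab("top")["frame"][80:280,300:500]
cv2.imwrite("pics/g3.png",cv2.resize(np.hstack([a,b]),None,fx=2,fy=2,interpolation=2))
```

```text
t 5.58 tcp [ 0.6423 -0.1949  0.032 ] j [-0.364  0.782  1.431  0.     0.929  0.812] w 0.0443 F [ 0.5 -0.7 -1. ]
R [[0.923, 0.385, -0.0], [0.385, -0.923, 0.0], [-0.0, -0.0, -1.0]]
toolshift mm [ 1.1  1.7 -0. ]
```

View pics/g3.png

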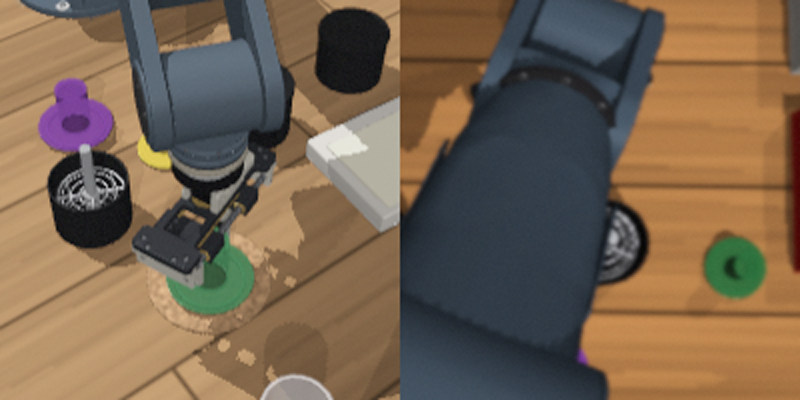

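The lid is centred over the mat (crop (212,275)) but still carried. Easing down to contact.

Emit:
move_arm(series=[[[0,0,0,0,0,0.5,0.8],[0,0,0,0,0,0.5,0.8],[0,0,0,0,0,0.5,0.8],[0,0,0,0,0,0,0.8]]])

```text
clock: 6.02
tool_pos: [0.6425, -0.1949, 0.0318]
eef_rot: [[0.923, 0.385, 0.0], [0.385, -0.923, -0.0], [0.0, 0.0, -1.0]]
ft_force: [-5.1, 1.3, 9.5]
gripper_width: 0.0441
```

Contact (9.5 N). Releasing, then rising straight up.

Emit:
move_arm(series=[[[0,0,0,0,0,-1,0.8],[0,0,0,0,0,0,0.2],[0,0,0,0,0,0,0],[0,0,0,0,0,0,0],[0,0,0,0,0,0,0],[0,0,0,0,0,0,0],[0,0,0,0,0,0,0],[0,0,0,0,0,0,0]]])

```text
clock: 6.68
tool_pos: [0.6424, -0.1949, 0.0316]
eef_rot: [[0.923, 0.385, -0.0], [0.385, -0.923, 0.0], [-0.0, -0.0, -1.0]]
ft_force: [-0.7, -0.1, 0.2]
gripper_width: 0.0863
```

Emit:
move_arm(series=[[[0,0,0,0,0,-5,0],[0,0,0,0,0,-15,0],[0,0,0,0,0,-25,0],[0,0,0,0,0,-35,0],[0,0,0,0,0,-35,0],[0,0,0,0,0,-25,0],[0,0,0,0,0,-10,0]]])

```text
clock: 7.27
tool_pos: [0.6439, -0.1954, 0.1875]
eef_rot: [[0.923, 0.385, 0.007], [0.385, -0.923, -0.003], [0.005, 0.005, -1.0]]
ft_force: [-0.3, -0.0, 0.2]
gripper_width: 0.0928
```

Run:
```python
from h import *
s=grab("scene");t=grab("top")
rel([.477,-.2535,.18])
cv2.imwrite("pics/g4.png",np.vstack([cv2.resize(s["frame"][180:300,220:420],None,fx=3,fy=3,interpolation=2)[:280],cv2.resize(t["frame"][150:250,300:500],None,fx=3,fy=3,interpolation=2)]))
```

```text
t 7.37 tcp [ 0.6432 -0.1952  0.1843] j [-0.364  0.604  1.341  0.     1.192  0.812] w 0.0934 F [ 0.1 -0.1  0. ]
R [[0.923, 0.385, 0.004], [0.385, -0.923, -0.001], [0.003, 0.003, -1.0]]
toolshift mm [-175.9  -10.1    3.7]
```

View pics/g4.png

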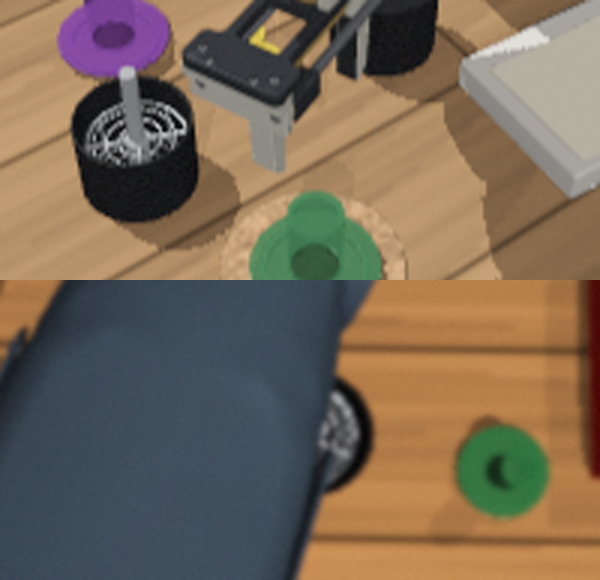

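The lid stands upright on the mat, released (crop (315,240)). The canister with its reel is untouched, with the rod top at crop (128,72) → scene (262.7,204).

Run:
```python
from h import *
s=grab("scene");t=grab("top")
p=onz(s,262.7,204.5,.129);print(p,onz(s,220+137/3,180+143/3,.05))
rel([*p[:2],.16])
```

```text
[ 0.48470856 -0.25530754  0.129     ] [ 0.48795547 -0.25805128  0.05      ]
t 7.47 tcp [ 0.6418 -0.1947  0.1805] j [-0.364  0.608  1.344 -0.     1.191  0.812] w 0.093 F [-0.7 -0.1 -0.9]
R [[0.923, 0.385, -0.002], [0.385, -0.923, 0.001], [-0.001, -0.001, -1.0]]
toolshift mm [-168.3   -4.4   20.7]
```

Emit:
move_arm(series=[[[0,0,0,-10,0,0,0],[0,0,0,-25,-1,0,0],[0,0,0,-35,-1,0,0],[0,0,0,-38,-1,0,0],[0,0,0,-35,-1,0,0],[0,0,0,-22,-1,0,0],[0,0,0,-8,-1,0,0],[0,0,0,0,0,0,0]]])

```text
clock: 8.13
tool_pos: [0.4786, -0.2562, 0.1809]
eef_rot: [[0.924, 0.383, -0.002], [0.383, -0.924, 0.001], [-0.001, -0.002, -1.0]]
ft_force: [-0.1, -0.2, 0.2]
gripper_width: 0.093
```

Emit:
move_arm(series=[[[0,0,0.05,0,0,0,0],[0,0,0.1,0,0,0,0],[0,0,0.1,0,0,0,0],[0,0,0.1,0,0,0,0],[0,0,0.045,0,0,0,0],[0,0,0,0,0,0,0],[0,0,0,0,0,0,0]]])

```text
clock: 8.72
tool_pos: [0.481, -0.2554, 0.1811]
eef_rot: [[1.0, 0.002, -0.001], [0.002, -1.0, 0.0], [-0.001, -0.0, -1.0]]
ft_force: [0.2, 0.5, 1.1]
gripper_width: 0.093
```

Run:
```python
from h import *
s=grab("scene");t=grab("top")
rel([.480,-.256,.081])
for im in(s,t): print("rodtop",proj(im,[.48,-.256,.129]),"tips",proj(im,readout.get_state()["tool_pos"]))
cv2.imwrite("pics/g5.png",np.hstack([cv2.resize(s["frame"][130:290,190:340],None,fx=3,fy=3,interpolation=2),cv2.resize(t["frame"][150:310,350:450],None,fx=3,fy=3,interpolation=2)]))
```

```text
t 8.82 tcp [ 0.4808 -0.2556  0.1813] j [-0.574  0.383  1.705  0.     1.054  0.995] w 0.093 F [-0.2 -0.2 -0.4]
R [[1.0, 0.002, -0.0], [0.002, -1.0, 0.0], [-0.0, -0.0, -1.0]]
toolshift mm [ -0.8   0.4 100.3]
rodtop [261.43191854 203.4426441 ] tips [259.33914785 187.66812134]
rodtop [406.31846664 198.01709747] tips [410.48179903 195.54487206]
```

View pics/g5.png

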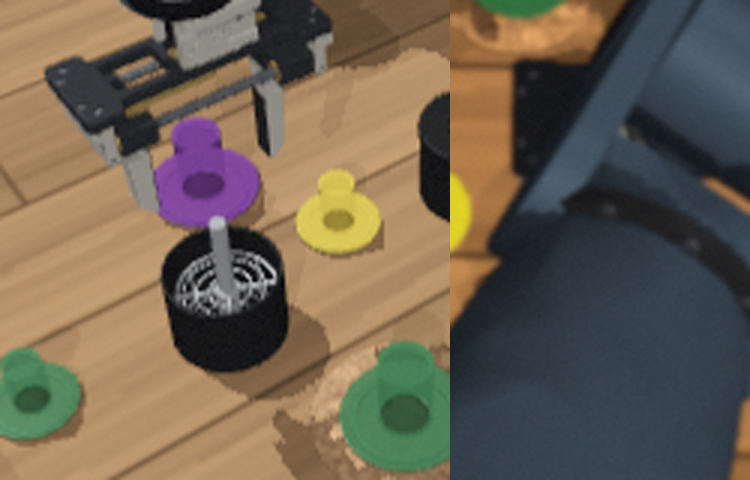

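Fingertip midpoint at crop (211,180) lines up with the rod at (218,222), as predicted to within about 1 px. Descending and gripping.

Emit:
move_arm(series=[[[0,0,0,0,0,8,0],[0,0,0,0,0,18,0],[0,0,0,0,0,25,0],[0,0,0,0,0,24,0],[0,0,0,0,0,15,0],[0,0,0,0,0,7,0],[0,0,0,0,0,2,0],[0,0,0,0,0,0,0]]])

```text
clock: 9.48
tool_pos: [0.4805, -0.2559, 0.0825]
eef_rot: [[1.0, 0.0, -0.0], [0.0, -1.0, 0.0], [-0.0, -0.0, -1.0]]
ft_force: [0.0, -0.1, 0.3]
gripper_width: 0.093
```

Emit:
move_arm(series=[[[0,0,0,0,0,0,1],[0,0,0,0,0,0,1],[0,0,0,0,0,0,1],[0,0,0,0,0,0,1],[0,0,0,0,0,0,1],[0,0,0,0,0,0,1],[0,0,0,0,0,0,1],[0,0,0,0,0,0,1]]])

```text
clock: 10.15
tool_pos: [0.4804, -0.2559, 0.0827]
eef_rot: [[1.0, -0.0, 0.0], [-0.0, -1.0, -0.0], [0.0, 0.0, -1.0]]
ft_force: [-1.2, -0.4, -0.0]
gripper_width: 0.0441
```

Emit:
move_arm(series=[[[0,0,0,0,0,0,1],[0,0,0,0,0,0,1],[0,0,0,0,0,0,1],[0,0,0,0,0,0,1],[0,0,0,0,0,0,1],[0,0,0,0,0,0,1],[0,0,0,0,0,0,1],[0,0,0,0,0,0,1]]])

```text
clock: 10.82
tool_pos: [0.4803, -0.2558, 0.0825]
eef_rot: [[1.0, -0.0, -0.0], [-0.0, -1.0, 0.0], [-0.0, -0.0, -1.0]]
ft_force: [0.1, -0.3, -2.0]
gripper_width: 0.0133
```

Rod gripped (13.3 mm, nominally 14). Lifting straight up.

Emit:
move_arm(series=[[[0,0,0,0,0,-4,1],[0,0,0,0,0,-8,1],[0,0,0,0,0,-12,1],[0,0,0,0,0,-15,1],[0,0,0,0,0,-15,1],[0,0,0,0,0,-15,1],[0,0,0,0,0,-15,1],[0,0,0,0,0,-15,1]]])

```text
clock: 11.48
tool_pos: [0.4804, -0.2559, 0.1832]
eef_rot: [[1.0, -0.0, 0.001], [-0.0, -1.0, -0.0], [0.001, 0.0, -1.0]]
ft_force: [0.5, 0.0, -2.1]
gripper_width: 0.0132
```

Emit:
move_arm(series=[[[0,0,0,0,0,-18,1],[0,0,0,0,0,-20,1],[0,0,0,0,0,-20,1],[0,0,0,0,0,-20,1],[0,0,0,0,0,-15,1],[0,0,0,0,0,-10,1],[0,0,0,0,0,-5,1],[0,0,0,0,0,0,1]]])

```text
clock: 12.15
tool_pos: [0.4806, -0.256, 0.2906]
eef_rot: [[1.0, -0.0, 0.001], [-0.0, -1.0, -0.001], [0.001, 0.001, -1.0]]
ft_force: [0.3, -0.1, -1.9]
gripper_width: 0.0135
```

Run:
```python
from h import *
s=grab("scene");t=grab("top")
rel([.639,.08,.28])
cv2.imwrite("pics/g6.png",np.hstack([cv2.resize(s["frame"][90:290,190:390],None,fx=2.4,fy=2.4,interpolation=2)]))
```

```text
t 12.25 tcp [ 0.4801 -0.2557  0.289 ] j [-0.575  0.277  1.576 -0.     1.29   0.996] w 0.0135 F [-1.1 -0.7 -1.8]
R [[1.0, -0.0, -0.001], [-0.0, -1.0, 0.001], [-0.001, -0.001, -1.0]]
toolshift mm [ 158.8 -335.8    9. ]
```

View pics/g6.png

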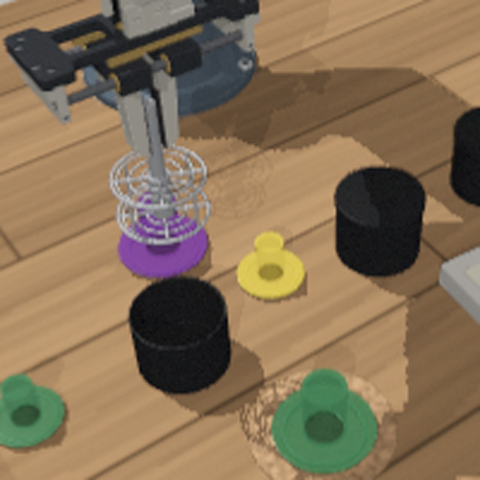

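The reel is out and hanging vertically at crop (160,195), with the canister still in place. Heading for the panel.

Emit:
move_arm(series=[[[0,0,0,5,-10,0,1],[0,0,0,10,-20,0,1],[0,0,0,14,-30,0,1],[0,0,0,16,-34,0,1],[0,0,0,16,-34,0,1],[0,0,0,16,-34,0,1],[0,0,0,16,-34,0,1],[0,0,0,16,-34,0,1]]])

```text
clock: 12.92
tool_pos: [0.5897, -0.0232, 0.2888]
eef_rot: [[1.0, -0.0, -0.001], [-0.0, -1.0, 0.0], [-0.001, -0.0, -1.0]]
ft_force: [1.2, -0.7, -1.6]
gripper_width: 0.0135
```

Emit:
move_arm(series=[[[0,0,0,16,-34,0,1],[0,0,0,14,-30,0,1],[0,0,0,10,-20,0,1],[0,0,0,5,-10,0,1],[0,0,0,2,-5,0,1],[0.03,0,0,0,0,0,1],[0.06,0,0,0,0,0,1],[0.06,0,0,0,0,0,1]]])

```text
clock: 13.58
tool_pos: [0.6361, 0.0728, 0.2895]
eef_rot: [[1.0, -0.0, -0.0], [-0.0, -0.988, 0.152], [-0.0, -0.152, -0.988]]
ft_force: [-0.3, 0.5, -1.5]
gripper_width: 0.0135
```

Run:
```python
from h import *
rel([.639,.08,.23])
```

```text
t 13.58 tcp [0.6361 0.0728 0.2895] j [-0.025  0.459  1.324  0.156  1.365  1.514] w 0.0135 F [-0.3  0.5 -1.5]
R [[1.0, -0.0, -0.0], [-0.0, -0.988, 0.152], [-0.0, -0.152, -0.988]]
toolshift mm [ 2.9  1.9 59.9]
```

j4 goes positive, away from its near limit. Continuing the tilt.

Emit:
move_arm(series=[[[0.08,0,0,0,0,0,1],[0.1,0,0,0,0,0,1],[0.1,0,0,0,0,0,1],[0.1,0,0,0,0,0,1],[0.1,0,0,0,0,0,1],[0.1,0,0,0,0,0,1],[0.1,0,0,0,0,0,1],[0.08,0,0,0,0,0,1]]])

```text
clock: 14.25
tool_pos: [0.6362, 0.0713, 0.2894]
eef_rot: [[1.0, -0.002, 0.002], [-0.003, -0.61, 0.792], [0.0, -0.792, -0.61]]
ft_force: [0.8, 0.5, -2.3]
gripper_width: 0.0137
```

Run:
```python
from h import *
rel([.639,.08,.23]);print(readout.get_state()["joint_vel"].round(2),readout.get_state()["moment"].round(2))
```

```text
t 14.25 tcp [0.6362 0.0713 0.2894] j [-0.301  0.573  1.401  0.86   1.545  1.075] w 0.0137 F [ 0.8  0.5 -2.3]
R [[1.0, -0.002, 0.002], [-0.003, -0.61, 0.792], [0.0, -0.792, -0.61]]
toolshift mm [ 2.8 41.7 43.1]
[-0.24  0.26  0.09  0.75  0.37 -0.43] [-0.69  0.05 -0.  ]
```

Emit:
move_arm(series=[[[0.08,0,0,0,0,0,1],[0.1,0,0,0,0,0,1],[0.1,0,0,0,0,0,1],[0.1,0,0,0,0,0,1],[0.1,0,0,0,0,0,1],[0.09,0,0,0,0,0,1],[0.06,0,0,0,0,0,1],[0.027,0,0,0,0,0,1]]])

```text
clock: 14.92
tool_pos: [0.6361, 0.072, 0.288]
eef_rot: [[1.0, -0.003, 0.002], [-0.002, -0.001, 1.0], [-0.003, -1.0, -0.001]]
ft_force: [0.9, 0.2, -2.0]
gripper_width: 0.0137
```

Run:
```python
from h import *
s=grab("scene");t=grab("top")
rel([.639,.08,.23])
c=[.636,.127,.29];print("reelproj",proj(s,c),proj(t,c))
cv2.imwrite("pics/g7.png",np.hstack([cv2.resize(s["frame"][50:300,220:500],None,fx=1.4,fy=1.4,interpolation=2),cv2.resize(t["frame"][50:300,160:440],None,fx=1.4,fy=1.4,interpolation=2)]))
```

```text
t 15.02 tcp [0.6363 0.0725 0.2886] j [-0.382  0.805  1.444  1.322  1.861  0.857] w 0.0137 F [ 0.2  0.6 -2.1]
R [[1.0, -0.002, 0.001], [-0.001, -0.004, 1.0], [-0.002, -1.0, -0.004]]
toolshift mm [ 2.8 58.6  7.7]
reelproj [438.16208334 122.12134743] [215.39914883 104.85726445]
```

View pics/g7.png

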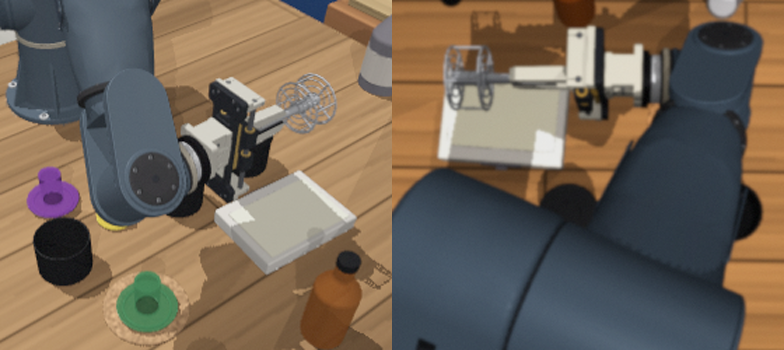

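Top crop shows the reel at (469,78) → top px (215,106), within 1 px of the prediction, level and unslipped. The arm is well above the lid. Lowering and centring.

Emit:
move_arm(series=[[[0,0,0,1,5,1,1],[0,0,0,1,12,2,1],[0,0,0,1,15,2,1],[0,0,0,0,16,1,1],[0,0,0,0,15,1,1],[0,0,0,0,12,1,1],[0,0,0,0,8,0,1],[0,0,0,0,4,0,1]]])

```text
clock: 15.68
tool_pos: [0.6393, 0.0809, 0.2009]
eef_rot: [[1.0, -0.002, 0.0], [-0.0, -0.003, 1.0], [-0.002, -1.0, -0.003]]
ft_force: [0.6, 0.4, -1.1]
gripper_width: 0.0136
```

Emit:
move_arm(series=[[[0,0,0,0,0,0,1],[0,0,0,0,0,0,1],[0,0,0,0,0,0,1],[0,0,0,0,0,0,1],[0,0,0,0,0,0,1],[0,0,0,0,0,0,1],[0,0,0,0,0,0,1],[0,0,0,0,0,0,1]]])

```text
clock: 16.35
tool_pos: [0.6395, 0.0807, 0.2027]
eef_rot: [[1.0, 0.0, 0.0], [-0.0, -0.004, 1.0], [0.0, -1.0, -0.004]]
ft_force: [0.9, -0.4, -1.9]
gripper_width: 0.0137
```

Run:
```python
from h import *
s=grab("scene");t=grab("top")
rel([.639,.0805,.20]);st=readout.get_state();print(st["joint_vel"].round(3))
c=st["tool_pos"]+.0555*st["eef_rot"][:,2]
print("reel",c,"proj",proj(s,c),proj(t,c),"panel",proj(s,[.639,.136,.034]),proj(t,[.639,.136,.034]))
cv2.imwrite("pics/g8.png",np.hstack([cv2.resize(s["frame"][50:300,220:500],None,fx=1.4,fy=1.4,interpolation=2),cv2.resize(t["frame"][50:300,160:440],None,fx=1.4,fy=1.4,interpolation=2)]))
```

```text
t 16.45 tcp [0.6395 0.0808 0.2027] j [-0.368  0.937  1.437  1.297  1.82   0.732] w 0.0134 F [-0.2 -0.5 -1.9]
R [[1.0, 0.0, 0.0], [-0.0, -0.004, 1.0], [0.0, -1.0, -0.004]]
toolshift mm [-0.5  2.7 -0.2]
[ 0.     0.002  0.001 -0.001  0.001 -0.001]
reel [0.63947322 0.13625591 0.20244795] proj [434.64946037 151.80900414] [222.37109376 115.73732971] panel [422.37177462 200.55493584] [239.72720669 134.54786005]
```

View pics/g8.png

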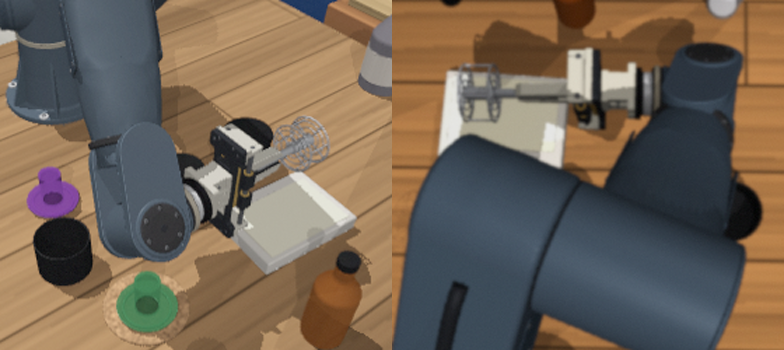

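The reel is level at scene (436,152), against (435,152) predicted. The panel centre projects to crop (283,211), on the middle of the box top. All still, so I'm handing in.

```bash
python3 -c "
from h import *
print(env.sign_off())"
```

```text
the job is handed in; nothing more can be done
None
```

I lifted the green lid straight up off its canister, stood it on the cork mat and let go. I then drew the reel up by its rod, tilted it 90° and handed in at about 16.5 s (limit 51 s), still holding it over the light panel.

**Last checks**
- **Reel position:** its centre is at about (0.639, 0.136, 0.202) by tool pose. My panel-centre estimate is (0.639, 0.136), good to a few mm. The reel shows in the scene view within about 1 px of where it was predicted.
- **Reel attitude and clearance:** the tool axis is level within about 0.004 rad, and the reel's lowest point is about 125 mm above the panel. The grip on the rod is steady at 13.5 mm, and joint speeds are about zero.
- **Lid and canister:** the lid stands upright and centred on the mat. The opened canister stands where it was.
- **Forces:** the largest force I read was about 11 N, when setting the lid down on the mat.

**Less certain:**
- **Camera disagreement:** the two cameras disagreed by about 5 mm in x, so I used values in between. The grasps and placing came out fine.
- **Shut canisters:** they were never touched as far as the forces show. They were partly hidden behind the arm in the last pictures, so I did not re-measure where they stand.

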